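Lay out the sockets by size on the foam sheet

ROBOT

A 7-joint arm with a two-finger parallel gripper is mounted at the origin on the work surface. World frame = base frame: x ahead of the robot, y to its left, z up, the work surface at z = 0. Lengths are in m, angles in rad, forces in N, time in s.
With the tool pointing down it reaches from about 0.425 to 0.925 m from the base axis. Payload 6.8 kg.
Tool frame: the origin (TCP) lies between the finger pads; the fingertips stand 11 mm ahead of it and the grasp point (between the pads) lies 8 mm behind it; z points along the fingers, y is the line along which they close (so a half turn about z gives the same grasp; the last joint's range is limited). The gripper opens to 85 mm and grips with 20 to 120 N. Pads are 22 mm wide; open, the fingers measure 114 mm over their backs; the gripper's body (76 mm by 85 mm) begins 54 mm behind the grasp point. The pads swing forward as they close: fully open they stand 13 mm farther back than shut.
Start: joints at [1.004, 0.477, 0.022, 1.555, -0.011, 1.109, -0.083], TCP at [0.299, -0.605, 0.242] pointing down, gripper open.
Joint ranges: [-2.96, 2.96], [-0.34, 2.1], [-1.41, 1.46], [0.24, 2.44], [-1.37, 4.51], [0.17, 1.92], [-2.96, 2.96]. Speed limits (rad/s): [2.39, 2.39, 3.14, 3.14, 3.14, 3.14, 3.14].

INTERFACE

Orientations are given as a rotation vector (axis times angle).
In Python, from bench import r gives the robot as it stands.
- The arm moves only by the tool send_rows, never from a script. Its argument "deltas" is a list of rows, each an object of numbers: "dx", "dy", "dz": the shift along the world's x, y, z in mm; "rx", "ry", "rz": the turn, a rotation vector about the world's x, y, z in degrees. A call has 1 to 5 rows; each row is the pose to reach, as a shift and turn from the pose commanded when the call began; what a row does not reach only later rows make up. A row lasts 1/12 s, in which the tool goes at most 41.7 mm and 7.16 degrees, less where a joint would pass 70% of its speed; a pose out of reach is approached as far as the arm can. A call with a gripper value outside its range is refused whole. "jaw" is the finger opening in mm, from 0 to 85.4, set as the call begins (left out, the last holds). The fingers move at their own pace and stop on an object; "newtons" is the grip in N (left out, the last holds). Time passes only in rows, so rows that repeat a pose let the fingers close. It gives the time, the measured TCP pose, the force, the opening and the grip force at its end, in the units of the state.
- r.get_obs(): the state, without advancing time (a new reading comes with each control period).
- r.grab_frame(name): name is "side" or "top"; returns a dict with "frame" (480x640x3 uint8, blue, green, red), "z_map" (480x640 float32, m along the optical axis (not along the pixel's ray), 0 where there is no reading), "vertical_fov" (degrees; the focal length in pixels is half the picture's height over the tangent of half this angle, whatever the lens; pixels are square), "cx", "cy" (the principal point, pixels), "xyz" and "orientation" of the camera in the world. Camera axes: x right, y down, z forward; pixel columns grow to the right and rows downward; lengths in m; the calibration is good to about 2 mm. A picture is of the moment at which its call begins.
- r.hand_in(): hands the job in; it is judged then, once.
The state is a dict: "clock": time; "joints": joint angles; "qvel": joint speeds; "tau": joint torques, N m; "tcp_pos": TCP position; "orientation": TCP orientation; "contact_force": force on the tool from outside, world axes, zero at the start; "moment": the same for the moment, N m; "grip_width": finger opening in m; "gripper_force": force on a finger pad.
Only numpy, scipy, OpenCV 4.12 (cv2) and the standard library are available. Lean on these libraries where they do the work, as an engineer would, in place of code of your own. Each camera call takes 0.05 s, during which the arm holds its last target. There are 200 camera calls.

TASK

Stand the four steel wrench sockets upright on the yellow circles of the foam sheet, one centred on each circle, in order of size: the largest on the circle next to the ratchet handle, then ever smaller towards the extension bar. Leave the hook spanner where it lies.

Things in the scene. Friction and masses are not known exactly. Their poses are not given: they have to be found in the camera images.
- socket_a_center (a point): centre (on the axis, half-way up) of the smallest of four bright steel wrench sockets: an upright plain cylinder 24 mm in diameter and 40 mm tall, with a dark hexagonal opening drawn on its upper face; it stands loose on the bench at the start. z axis up along its axis.
- socket_b_center (a point): centre (on the axis, half-way up) of the second smallest of four bright steel wrench sockets: an upright plain cylinder 32 mm in diameter and 46 mm tall, with a dark hexagonal opening drawn on its upper face; it stands loose on the bench at the start. z axis up along its axis.
- socket_c_center (a point): centre (on the axis, half-way up) of the second largest of four bright steel wrench sockets: an upright plain cylinder 40 mm in diameter and 52 mm tall, with a dark hexagonal opening drawn on its upper face; it stands loose on the bench at the start. z axis up along its axis.
- socket_d_center (a point): centre (on the axis, half-way up) of the largest of four bright steel wrench sockets: an upright plain cylinder 50 mm in diameter and 60 mm tall, with a dark hexagonal opening drawn on its upper face; it stands loose on the bench at the start. z axis up along its axis.
- mark1: one of four identical yellow paint-pen circles (62 mm across, small cross in the middle) in a straight row on the foam sheet; origin at the centre of the circle on the foam's top face, 20 mm above the bench; flat, nothing to collide with. y axis along the row, x axis across it; neighbours are 70 to 90 mm apart. The marks are numbered 1 to 4 along +y. The fixed dark foam sheet is 120 mm across the row, 420 mm along it and 20 mm thick.
- mark2: one of four identical yellow paint-pen circles (62 mm across, small cross in the middle) in a straight row on the foam sheet; origin at the centre of the circle on the foam's top face, 20 mm above the bench; flat, nothing to collide with. y axis along the row, x axis across it; neighbours are 70 to 90 mm apart. The marks are numbered 1 to 4 along +y. The fixed dark foam sheet is 120 mm across the row, 420 mm along it and 20 mm thick.
- mark3: one of four identical yellow paint-pen circles (62 mm across, small cross in the middle) in a straight row on the foam sheet; origin at the centre of the circle on the foam's top face, 20 mm above the bench; flat, nothing to collide with. y axis along the row, x axis across it; neighbours are 70 to 90 mm apart. The marks are numbered 1 to 4 along +y. The fixed dark foam sheet is 120 mm across the row, 420 mm along it and 20 mm thick.
- mark4: one of four identical yellow paint-pen circles (62 mm across, small cross in the middle) in a straight row on the foam sheet; origin at the centre of the circle on the foam's top face, 20 mm above the bench; flat, nothing to collide with. y axis along the row, x axis across it; neighbours are 70 to 90 mm apart. The marks are numbered 1 to 4 along +y. The fixed dark foam sheet is 120 mm across the row, 420 mm along it and 20 mm thick.
- ratchet: short steel ratchet handle with a black grip and a round head, 105 mm long, fixed to the foam across one end of the row (either the mark 1 end or the mark 4 end), 60 to 70 mm beyond the end mark; origin at its middle on the foam's top face, its length along its x axis, highest part 17 mm above the foam. A plain steel extension bar, also fixed and 17 mm high, lies in the same way at the other end.
- hook_spanner_mid (a point): middle of the straight handle of a loose dark steel hook spanner about 210 mm long, 75 mm wide at the hook and 12 mm thick, lying flat on the bench to the left (+y) of the foam; point 6 mm above the bench; handle along its x axis, hook at the +x end. To be left alone. Other bystanders, all low: an orange knife and a paint pen to the right of the foam, a carton 40 mm high beyond it.
Mind the look-alikes: they are no part of the job. Leave any orange or red look-alike of the part that bears socket_a_center alone. What is shaped like the part that bears socket_c_center but orange is not meant.

How it is judged:
At the end, for the whole second after the job is handed in: Each socket stands on the foam, upright (within 0.1 rad, hexagonal opening up, centre within 4 mm of its standing height) and at rest, with its axis within 12 mm of the centre of its circle; counted from the ratchet the circles hold the 50, 40, 32 and 24 mm socket (((horizontal distance between ratchet and mark1 below 0.12 m and horizontal distance between socket_d_center and mark1 below 0.012 m and horizontal distance between socket_c_center and mark2 below 0.012 m and horizontal distance between socket_b_center and mark3 below 0.012 m and horizontal distance between socket_a_center and mark4 below 0.012 m) or (horizontal distance between ratchet and mark4 below 0.12 m and horizontal distance between socket_a_center and mark1 below 0.012 m and horizontal distance between socket_b_center and mark2 below 0.012 m and horizontal distance between socket_c_center and mark3 below 0.012 m and horizontal distance between socket_d_center and mark4 below 0.012 m)) and height (world z) of socket_a_center between 0.036 and 0.044 m and angle between each of socket_a_center, socket_b_center, socket_c_center, socket_d_center's own z axis and vertical below 0.1 rad and linear speed of each of socket_a, socket_b, socket_c, socket_d below 0.02 m/s and angular speed of each of socket_a, socket_b, socket_c, socket_d below 0.2 rad/s and height (world z) of socket_b_center between 0.039 and 0.047 m and height (world z) of socket_c_center between 0.042 and 0.05 m and height (world z) of socket_d_center between 0.046 and 0.054 m); the robot touches nothing.
It fails at once if the hook spanner is moved by more than 15 mm (distance of hook_spanner_mid from where it was at the start of the episode above 0.015 m).
It also fails if it takes over 88 s, if anything falls off the work surface, if the arm or the gripper's body presses on something with over 40 N, if the wrist force passes 120 N, or if a joint passes its speed limit or range.

## Working session

There is one attempt and no reset: what is moved stays moved. The work goes in short steps, Python scripts to look and compute and a tool call to move; the robot and the scene stay as the last step left them, time stands still between calls to the robot, and variables do not carry over. Pictures are saved under pics/ and viewed, at most 14 in all, crops included, and the job is handed in when it is done.

Besides the shell and the picture viewer there is one more tool, called after "Emit:" as name(argument=value, ...) on one line, values as JSON. send_rows: Moves the arm, as the interface text tells. Its arguments: {"type":"object","properties":{"deltas":{"type":"array","items":{"type":"object","properties":{"dx":{"type":"number"},"dy":{"type":"number"},"dz":{"type":"number"},"rx":{"type":"number"},"ry":{"type":"number"},"rz":{"type":"number"}}}},"jaw":{"type":"number"},"newtons":{"type":"number"}},"required":["deltas"]}

```bash
mkdir -p pics
cat > h.py <<'E'
from bench import r
import numpy as np, cv2
from scipy.spatial.transform import Rotation as R
def grab(n):
    f=r.grab_frame(n); np.save(f'{n}.npy',f,allow_pickle=True); return f
def load(n): return np.load(f'{n}.npy',allow_pickle=True).item()
def cam(f):
    F=240/np.tan(np.radians(f['vertical_fov'])/2); return F,R.from_rotvec(f['orientation']).as_matrix(),np.array(f['xyz'])
def ray(f,u,v,z):
    F,M,o=cam(f); d=M@np.array([(u-f['cx'])/F,(v-f['cy'])/F,1]); return o+d*(z-o[2])/d[2]
def cloud(f):
    F,M,o=cam(f); v,u=np.mgrid[:480,:640]; z=f['z_map']
    return np.stack([(u-f['cx'])/F*z,(v-f['cy'])/F*z,z],-1)@M.T+o
E
python3 - <<'E'
from h import *
for n in('top','side'):
    f=grab(n); cv2.imwrite(f'pics/{n}0.png',f['frame']); print(n,f['xyz'],f['vertical_fov'],f['cx'],f['cy'],f['orientation'])
print(r.get_obs())
E
```

```text
top [0.49466114 0.06121125 0.97207079] 56.27244617067579 314.27365320721776 241.24312285117787 [-2.1989815   2.17108497 -0.11592555]
side [0.11140993 0.55854214 0.61031896] 55.62456215891136 310.91824331481854 243.58566646071048 [-0.94711548  2.44401299 -1.12545532]
{'clock': 0.1, 'joints': array([ 1.00387709,  0.47774412,  0.02233607,  1.5563571 , -0.01152349,
        1.10931388, -0.08306781]), 'qvel': array([-0.00029485, -0.00394257, -0.00021234, -0.00299617, -0.00036638,
       -0.00022664, -0.00081377]), 'tau': array([ 4.65682082e-03, -5.97763288e+01,  1.61386382e+00, -2.81958228e+01,
        1.28656442e-02,  5.02871015e-03,  2.23648726e-05]), 'tcp_pos': array([ 0.29871777, -0.60471736,  0.241403  ]), 'orientation': array([-3.05768639e+00, -7.14109705e-01,  7.57483403e-04]), 'contact_force': array([-0.03786936, -0.81497847, -0.14407479]), 'moment': array([ 0.04285787, -0.00086363,  0.03450209]), 'gripper_force': 0.0, 'grip_width': 0.08564773591732536}
```

View pics/top0.png

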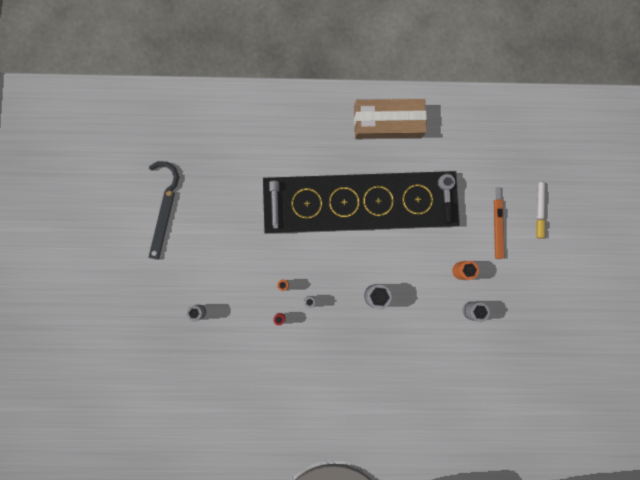

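View pics/side0.png

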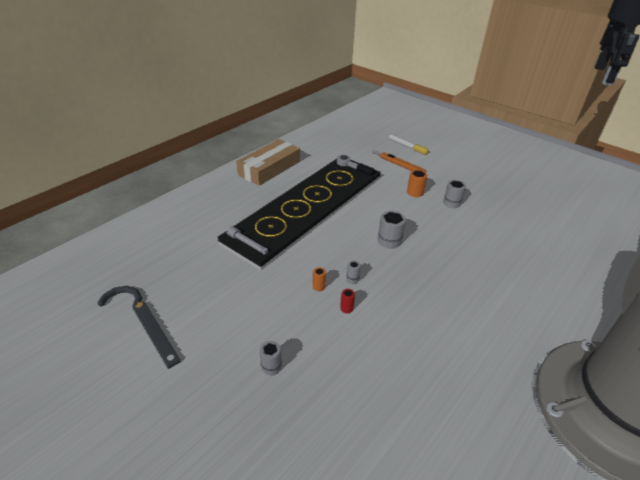

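Top view: the grey sockets are at (310,301), (194,313), (480,312) and (379,296). The look-alikes are orange (283,285), red (279,319) and orange (469,270). The ratchet's round head is at (447,183), so the right end is the mark 1 side. The marks are at (417,199), (378,201), (344,202) and (306,203). Next I measure these and confirm in a crop.

Run:
```python
from h import *
f=load('top'); im=f['frame']; C=cloud(f)
S=load('side'); CS=cloud(S)
print('bench z',np.median(C[380:420,200:300,2]))
for n,(u,v),h in(('a',(310,301),40),('b',(194,313),46),('c',(480,312),52),('d',(379,296),60),('oa',(283,285),40),('ra',(279,319),40),('oc',(469,270),52)):
    p0=ray(f,u,v,h/1e3); out=[]
    for c in(C,CS):
        m=(np.hypot(c[...,0]-p0[0],c[...,1]-p0[1])<.04)&(c[...,2]>.012)
        t=m&(c[...,2]>h/1e3-.006)&(c[...,2]<h/1e3+.008); q=c[t]
        if len(q)<5: out.append((len(q),));continue
        (cx,cy),rad=cv2.minEnclosingCircle((q[:,:2]*1000).astype(np.float32))
        out.append((len(q),round(cx,1),round(cy,1),round(2*rad,1),round(np.median(q[:,2])*1000,1)))
    print(n,(p0*1e3).round(1),out)
# marks: yellow
for nm,g,c in(('top',f,C),('side',S,CS)):
    hsv=cv2.cvtColor(g['frame'],cv2.COLOR_BGR2HSV)
    m=cv2.inRange(hsv,(20,90,60),(38,255,255))
    m=cv2.dilate(m,np.ones((3,3),np.uint8)); n,l,s,ce=cv2.connectedComponentsWithStats(m)
    for i in range(1,n):
        if s[i,2]>18 and s[i,4]>40:
            ys,xs=np.where(l==i); e=cv2.fitEllipse(cv2.convexHull(np.stack([xs,ys],1).astype(np.float32)))
            print(nm,np.round(e[0],1),(ray(g,*e[0],.02)*1e3).round(1),np.round(e[1],1))
for u,v,z in((447,200,.03),(275,205,.03),(162,225,.006)): print((ray(f,u,v,z)*1e3).round(1))
cr=cv2.resize(im[160:335,180:500],None,fx=2.5,fy=2.5,interpolation=cv2.INTER_CUBIC); cv2.imwrite('pics/c1.png',cr)
```

```text
bench z -0.00046580482132135836
a [453.1  52.1  40. ] [(103, 450.9, 53.0, 23.2, np.float64(39.3)), (126, 452.1, 54.8, 27.0, np.float64(41.5))]
b [426.6 287.6  46. ] [(197, 426.0, 287.7, 32.4, np.float64(45.7)), (344, 426.1, 290.0, 33.6, np.float64(47.2))]
c [ 435.2 -295.6   52. ] [(304, 435.3, -295.8, 40.0, np.float64(52.0)), (192, 436.2, -294.2, 46.6, np.float64(54.1))]
d [465.6 -87.3  60. ] [(475, 464.5, -87.9, 50.3, np.float64(59.9)), (375, 464.6, -86.3, 53.0, np.float64(62.0))]
oa [485.3 108.2  40. ] [(102, 485.3, 109.4, 23.3, np.float64(39.4)), (133, 486.6, 113.0, 25.8, np.float64(41.4))]
ra [415.8 115.2  40. ] [(106, 414.6, 115.8, 23.9, np.float64(39.7)), (146, 415.3, 118.3, 24.7, np.float64(41.6))]
oc [ 520.7 -274.5   52. ] [(297, 520.1, -275.3, 40.4, np.float64(51.5)), (180, 522.7, -271.4, 43.7, np.float64(54.0))]
top [417.3 199.1] [ 673.  -176.7   20. ] [33.3 33.8]
top [377.9 200.5] [668.5 -91.6  20. ] [33.3 34. ]
top [306.3 203.1] [660.6  62.4  20. ] [33.7 33.8]
top [343.7 201.7] [664.8 -17.9  20. ] [33.5 34. ]
side [339.  177.7] [ 675.7 -178.3   20. ] [18.8 30.8]
side [292.9 210.8] [664.9  -7.8  20. ] [33.5 89.7]
[ 670.1 -238.    30. ]
[653.7 128.7  30. ]
[610.5 372.6   6. ]
```

View pics/c1.png

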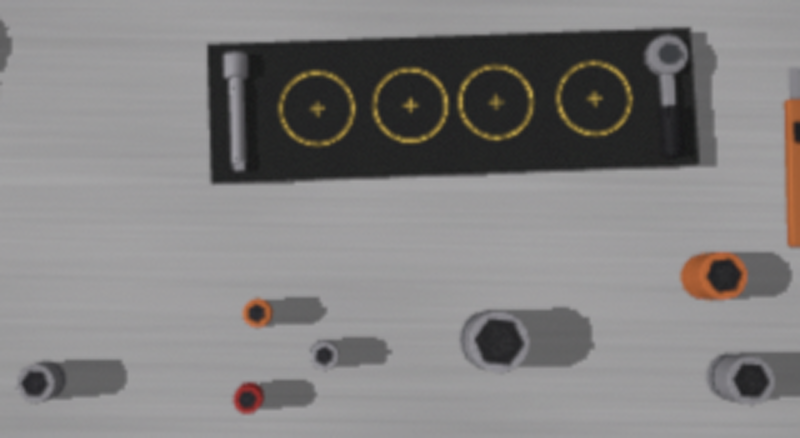

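The crop confirms that the four bright grey sockets are the targets: a at crop (324,355), b (36,383), c (750,380), d (500,342). They are distinct from the orange ones at (257,313) and (723,275) and the red one at (248,398). Measured sizes and heights match the description. The ratchet (round head, black grip) is at the mark 1 end, so d→mark1, c→mark2, b→mark3 and a→mark4. I start with c, closing along x.

Emit:
send_rows(deltas=[{"dx": 30, "dy": 34, "rz": 7}, {"dx": 60, "dy": 68, "rz": 14}, {"dx": 75, "dy": 105, "rz": 21}, {"dx": 90, "dy": 140, "rz": 28}, {"dx": 105, "dy": 175, "rz": 35}], jaw=66, newtons=50)

```text
$.deltas[0]: bad value
```

Emit:
send_rows(deltas=[{"dx": 8, "dy": 33, "rz": 7}, {"dx": 16, "dy": 67, "rz": 14}, {"dx": 24, "dy": 101, "rz": 21}, {"dx": 31, "dy": 135, "rz": 28.7}, {"dx": 31, "dy": 135, "rz": 28.7}])

```text
$.deltas[0]: bad value
```

```bash
cat >> h.py <<'E'
def st():
    o=r.get_obs(); M=R.from_rotvec(o['orientation']).as_matrix()
    print(round(o['clock'],2),(o['tcp_pos']*1e3).round(1),'y',M[:,1].round(3),'z',M[:,2].round(3),'q',o['joints'].round(2),'F',o['contact_force'].round(1),round(o['grip_width']*1e3,1),o['gripper_force'])
E
python3 -c "
from h import *
st()"
```

```text
0.1 [ 298.7 -604.7  241.4] y [ 0.443 -0.897 -0.002] z [-0.001  0.001 -1.   ] q [ 1.    0.48  0.02  1.56 -0.01  1.11 -0.08] F [-0.  -0.8 -0.1] 85.6 0.0
```

Emit:
send_rows(deltas=[{"dx": 25, "dy": 30, "dz": 0, "rx": 0, "ry": 0, "rz": 7}, {"dx": 50, "dy": 60, "dz": 0, "rx": 0, "ry": 0, "rz": 14}, {"dx": 70, "dy": 95, "dz": 0, "rx": 0, "ry": 0, "rz": 21}, {"dx": 85, "dy": 130, "dz": 0, "rx": 0, "ry": 0, "rz": 28}, {"dx": 100, "dy": 165, "dz": 0, "rx": 0, "ry": 0, "rz": 35}], jaw=66, newtons=50)

```text
clock: 0.52
tcp_pos: [0.3996, -0.4381, 0.2418]
orientation: [-2.697, -1.61, 0.0]
contact_force: [0.8, -0.8, -0.9]
grip_width: 0.0658
gripper_force: 0.0
```

Emit:
send_rows(deltas=[{"dx": 9, "dy": 36, "dz": 0, "rx": 0, "ry": 0, "rz": 7}, {"dx": 18, "dy": 72, "dz": -20, "rx": 0, "ry": 0, "rz": 14}, {"dx": 27, "dy": 108, "dz": -40, "rx": 0, "ry": 0, "rz": 21}, {"dx": 36, "dy": 143, "dz": -60, "rx": 0, "ry": 0, "rz": 28}, {"dx": 36, "dy": 143, "dz": -90, "rx": 0, "ry": 0, "rz": 28.7}])

```text
clock: 0.93
tcp_pos: [0.4385, -0.2898, 0.1533]
orientation: [2.203, 2.237, 0.007]
contact_force: [0.8, 0.6, -0.1]
grip_width: 0.0661
gripper_force: 0.0
```

```bash
python3 -c "
from h import *
st()"
```

```text
0.93 [ 438.5 -289.8  153.3] y [1.    0.016 0.004] z [ 0.004  0.002 -1.   ] q [ 0.73  0.36 -0.32  1.98  0.15  0.82  0.34] F [ 0.8  0.6 -0.1] 66.1 0.0
```

Emit:
send_rows(deltas=[{"dx": 0, "dy": 1, "dz": -35, "rx": 0, "ry": 0, "rz": 0}, {"dx": 0, "dy": 1, "dz": -60, "rx": 0, "ry": 0, "rz": 0}, {"dx": 0, "dy": 1, "dz": -75, "rx": 0, "ry": 0, "rz": 0}, {"dx": 0, "dy": 1, "dz": -75, "rx": 0, "ry": 0, "rz": 0}, {"dx": 0, "dy": 1, "dz": -75, "rx": 0, "ry": 0, "rz": 0}])

```text
clock: 1.35
tcp_pos: [0.4344, -0.2959, 0.0767]
orientation: [-2.22, -2.22, 0.001]
contact_force: [-0.0, -0.4, 1.3]
grip_width: 0.0658
gripper_force: 0.0
```

Emit:
send_rows(deltas=[{"dx": 1, "dy": 0, "dz": -25, "rx": 0, "ry": 0, "rz": 0}, {"dx": 1, "dy": 0, "dz": -45, "rx": 0, "ry": 0, "rz": 0}, {"dx": 1, "dy": 0, "dz": -52, "rx": 0, "ry": 0, "rz": 0}, {"dx": 1, "dy": 0, "dz": -52, "rx": 0, "ry": 0, "rz": 0}, {"dx": 1, "dy": 0, "dz": -52, "rx": 0, "ry": 0, "rz": 0}])

```text
clock: 1.77
tcp_pos: [0.4365, -0.2966, 0.0264]
orientation: [2.221, 2.22, 0.0]
contact_force: [0.3, 0.3, -0.2]
grip_width: 0.066
gripper_force: 0.0
```

Emit:
send_rows(deltas=[{"dx": 0, "dy": 0, "dz": 0, "rx": 0, "ry": 0, "rz": 0}, {"dx": 0, "dy": 0, "dz": 0, "rx": 0, "ry": 0, "rz": 0}, {"dx": 0, "dy": 0, "dz": 0, "rx": 0, "ry": 0, "rz": 0}, {"dx": 0, "dy": 0, "dz": 0, "rx": 0, "ry": 0, "rz": 0}, {"dx": 0, "dy": 0, "dz": 0, "rx": 0, "ry": 0, "rz": 0}], jaw=30)

```text
clock: 2.18
tcp_pos: [0.4367, -0.2968, 0.0268]
orientation: [2.22, 2.219, 0.0]
contact_force: [-0.6, 0.6, 5.4]
grip_width: 0.0393
gripper_force: 49.7
```

Emit:
send_rows(deltas=[{"dx": 0, "dy": 0, "dz": 15, "rx": 0, "ry": 0, "rz": 0}, {"dx": 0, "dy": 0, "dz": 45, "rx": 0, "ry": 0, "rz": 0}, {"dx": 0, "dy": 5, "dz": 80, "rx": 0, "ry": 0, "rz": 0}, {"dx": 10, "dy": 25, "dz": 110, "rx": 0, "ry": 0, "rz": 0}, {"dx": 35, "dy": 50, "dz": 125, "rx": 0, "ry": 0, "rz": 0}])

```text
clock: 2.6
tcp_pos: [0.4692, -0.2491, 0.1541]
orientation: [2.227, 2.211, -0.003]
contact_force: [1.8, -0.8, -1.7]
grip_width: 0.0385
gripper_force: 50.7
```

Emit:
send_rows(deltas=[{"dx": 27, "dy": 25, "dz": 0, "rx": 0, "ry": 0, "rz": 0}, {"dx": 54, "dy": 52, "dz": 0, "rx": 0, "ry": 0, "rz": 0}, {"dx": 82, "dy": 80, "dz": 0, "rx": 0, "ry": 0, "rz": 0}, {"dx": 111, "dy": 105, "dz": 0, "rx": 0, "ry": 0, "rz": 0}, {"dx": 140, "dy": 125, "dz": 0, "rx": 0, "ry": 0, "rz": 0}])

```text
clock: 3.02
tcp_pos: [0.6119, -0.1184, 0.1511]
orientation: [-2.22, -2.223, -0.001]
contact_force: [0.5, -0.8, -1.9]
grip_width: 0.0387
gripper_force: 50.7
```

Emit:
send_rows(deltas=[{"dx": 25, "dy": 15, "dz": 0, "rx": 0, "ry": 0, "rz": 0}, {"dx": 45, "dy": 25, "dz": 0, "rx": 0, "ry": 0, "rz": 0}, {"dx": 57, "dy": 28, "dz": -20, "rx": 0, "ry": 0, "rz": 0}, {"dx": 57, "dy": 28, "dz": -45, "rx": 0, "ry": 0, "rz": 0}, {"dx": 57, "dy": 28, "dz": -65, "rx": 0, "ry": 0, "rz": 0}])

```text
clock: 3.43
tcp_pos: [0.6684, -0.0924, 0.0845]
orientation: [2.22, 2.222, 0.001]
contact_force: [0.2, -0.3, -2.5]
grip_width: 0.0392
gripper_force: 50.8
```

```bash
python3 -c "
from h import *
st()
f=grab('top'); cv2.imwrite('pics/t2.png',cv2.resize(f['frame'][130:330,220:500],None,fx=2.5,fy=2.5))"
```

```text
3.43 [668.4 -92.4  84.5] y [1.    0.001 0.   ] z [ 0.  0. -1.] q [ 0.27  0.66 -0.32  1.66  0.26  0.86 -0.16] F [ 0.2 -0.3 -2.5] 39.2 50.819220542907715
```

View pics/t2.png

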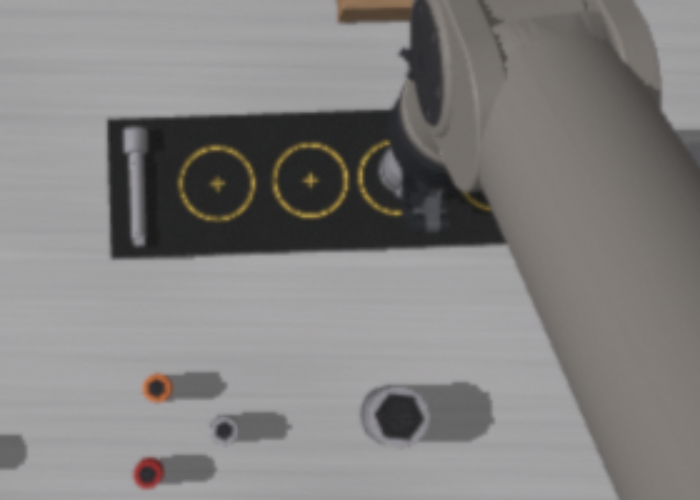

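The picture shows the grey socket held over circle 2 (crop 390,175) and nothing else disturbed. Lowering now.

Emit:
send_rows(deltas=[{"dx": 1, "dy": 0, "dz": -18, "rx": 0, "ry": 0, "rz": 0}, {"dx": 1, "dy": 0, "dz": -32, "rx": 0, "ry": 0, "rz": 0}, {"dx": 1, "dy": 0, "dz": -38, "rx": 0, "ry": 0, "rz": 0}, {"dx": 1, "dy": 0, "dz": -40, "rx": 0, "ry": 0, "rz": 0}, {"dx": 1, "dy": 0, "dz": -40, "rx": 0, "ry": 0, "rz": 0}])

```text
clock: 3.9
tcp_pos: [0.668, -0.0934, 0.0467]
orientation: [-2.221, -2.22, 0.003]
contact_force: [-4.2, 0.2, 4.3]
grip_width: 0.0388
gripper_force: 51.8
```

Emit:
send_rows(deltas=[{"dx": 0, "dy": 0, "dz": 0, "rx": 0, "ry": 0, "rz": 0}, {"dx": 0, "dy": 0, "dz": 0, "rx": 0, "ry": 0, "rz": 0}, {"dx": 0, "dy": 0, "dz": 0, "rx": 0, "ry": 0, "rz": 0}, {"dx": 0, "dy": 0, "dz": 20, "rx": 0, "ry": 0, "rz": 0}, {"dx": 0, "dy": 0, "dz": 55, "rx": 0, "ry": 0, "rz": 0}], jaw=66)

```text
clock: 4.32
tcp_pos: [0.666, -0.0931, 0.097]
orientation: [-2.217, -2.217, 0.008]
contact_force: [0.6, -0.5, 0.4]
grip_width: 0.066
gripper_force: 0.0
```

Emit:
send_rows(deltas=[{"dx": 0, "dy": 0, "dz": 30, "rx": 0, "ry": 0, "rz": 0}, {"dx": -25, "dy": 1, "dz": 45, "rx": 0, "ry": 0, "rz": 0}, {"dx": -60, "dy": 2, "dz": 50, "rx": 0, "ry": 0, "rz": 0}, {"dx": -100, "dy": 3, "dz": 50, "rx": 0, "ry": 0, "rz": 0}, {"dx": -135, "dy": 4, "dz": 50, "rx": 0, "ry": 0, "rz": 0}], jaw=78)

```text
clock: 4.73
tcp_pos: [0.5324, -0.0892, 0.151]
orientation: [2.221, 2.22, 0.001]
contact_force: [-0.8, -0.7, -0.7]
grip_width: 0.0781
gripper_force: 0.0
```

Emit:
send_rows(deltas=[{"dx": -35, "dy": 1, "dz": 0, "rx": 0, "ry": 0, "rz": 0}, {"dx": -60, "dy": 1, "dz": 0, "rx": 0, "ry": 0, "rz": 0}, {"dx": -69, "dy": 1, "dz": -15, "rx": 0, "ry": 0, "rz": 0}, {"dx": -69, "dy": 1, "dz": -45, "rx": 0, "ry": 0, "rz": 0}, {"dx": -69, "dy": 1, "dz": -60, "rx": 0, "ry": 0, "rz": 0}])

```text
clock: 5.15
tcp_pos: [0.4638, -0.0885, 0.0893]
orientation: [2.222, 2.22, -0.0]
contact_force: [0.5, 0.2, -0.3]
grip_width: 0.078
gripper_force: 0.0
```

Run:
```python
from h import *
st()
f=grab('top'); C=cloud(f); S=grab('side'); CS=cloud(S)
for nm,(x,y),h in(('c',(.6685,-.0916),72),('d',(.4645,-.0873),60)):
  for c in(C,CS):
    t=(np.hypot(c[...,0]-x,c[...,1]-y)<.035)&(abs(c[...,2]-h/1e3-.001)<.007); q=c[t]
    if len(q)>5:
      (cx,cy),rad=cv2.minEnclosingCircle((q[:,:2]*1000).astype(np.float32)); print(nm,len(q),round(cx,1),round(cy,1),round(2*rad,1),np.median(q[:,2]))
cv2.imwrite('pics/s2.png',S['frame'])
```

```text
5.15 [463.8 -88.5  89.3] y [ 1.    -0.001  0.   ] z [ 0. -0. -1.] q [ 0.36  0.39 -0.36  2.14  0.23  0.64 -0.16] F [ 0.5  0.2 -0.3] 78.0 0.0
c 297 667.0 -92.8 39.8 0.07157761832526122
c 186 668.1 -88.5 42.4 0.07387651617925345
d 120 465.5 -80.5 45.6 0.059416311284954504
d 380 464.7 -85.3 51.7 0.06193680839271948
```

View pics/s2.png

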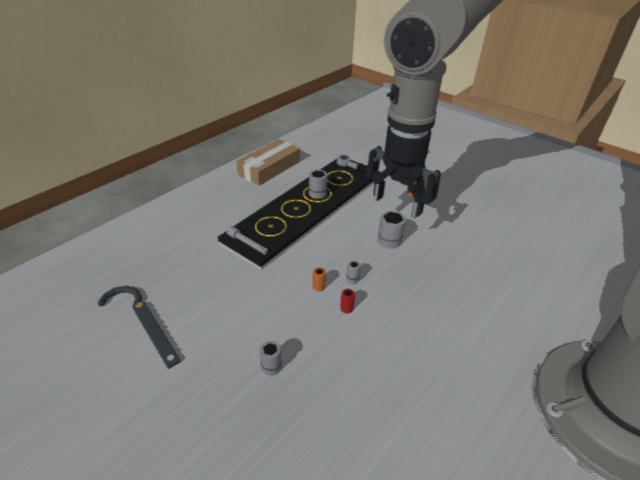

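Socket c stands on mark 2 (side 318,185), within about 2 mm. The gripper is above d (391,228), so I grasp it.

Emit:
send_rows(deltas=[{"dx": 0, "dy": 1, "dz": -25, "rx": 0, "ry": 0, "rz": 0}, {"dx": 0, "dy": 1, "dz": -45, "rx": 0, "ry": 0, "rz": 0}, {"dx": 0, "dy": 1, "dz": -58, "rx": 0, "ry": 0, "rz": 0}, {"dx": 0, "dy": 1, "dz": -61, "rx": 0, "ry": 0, "rz": 0}, {"dx": 0, "dy": 1, "dz": -61, "rx": 0, "ry": 0, "rz": 0}])

```text
clock: 5.67
tcp_pos: [0.4653, -0.0871, 0.0295]
orientation: [-2.221, -2.221, 0.0]
contact_force: [-0.8, -0.3, -0.3]
grip_width: 0.078
gripper_force: 0.0
```

Emit:
send_rows(deltas=[{"dx": 0, "dy": 0, "dz": 0, "rx": 0, "ry": 0, "rz": 0}, {"dx": 0, "dy": 0, "dz": 0, "rx": 0, "ry": 0, "rz": 0}, {"dx": 0, "dy": 0, "dz": 0, "rx": 0, "ry": 0, "rz": 0}, {"dx": 0, "dy": 0, "dz": 0, "rx": 0, "ry": 0, "rz": 0}, {"dx": 0, "dy": 0, "dz": 0, "rx": 0, "ry": 0, "rz": 0}], jaw=40, newtons=60)

```text
clock: 6.08
tcp_pos: [0.4659, -0.0874, 0.0308]
orientation: [2.221, 2.22, 0.002]
contact_force: [-1.0, 1.1, 7.3]
grip_width: 0.0489
gripper_force: 61.2
```

Emit:
send_rows(deltas=[{"dx": 0, "dy": 0, "dz": 15, "rx": 0, "ry": 0, "rz": 0}, {"dx": 0, "dy": 0, "dz": 45, "rx": 0, "ry": 0, "rz": 0}, {"dx": 5, "dy": -5, "dz": 80, "rx": 0, "ry": 0, "rz": 0}, {"dx": 20, "dy": -15, "dz": 110, "rx": 0, "ry": 0, "rz": 0}, {"dx": 45, "dy": -35, "dz": 120, "rx": 0, "ry": 0, "rz": 0}])

```text
clock: 6.5
tcp_pos: [0.5104, -0.1206, 0.1542]
orientation: [2.216, 2.223, 0.004]
contact_force: [0.2, 0.6, -3.1]
grip_width: 0.0491
gripper_force: 63.2
```

Emit:
send_rows(deltas=[{"dx": 30, "dy": -20, "dz": 0, "rx": 0, "ry": 0, "rz": 0}, {"dx": 65, "dy": -38, "dz": 0, "rx": 0, "ry": 0, "rz": 0}, {"dx": 100, "dy": -48, "dz": 0, "rx": 0, "ry": 0, "rz": 0}, {"dx": 130, "dy": -53, "dz": 0, "rx": 0, "ry": 0, "rz": 0}, {"dx": 150, "dy": -55, "dz": 0, "rx": 0, "ry": 0, "rz": 0}])

```text
clock: 6.92
tcp_pos: [0.6621, -0.1789, 0.1496]
orientation: [2.223, 2.218, 0.001]
contact_force: [-0.3, -0.2, -3.2]
grip_width: 0.049
gripper_force: 63.3
```

Emit:
send_rows(deltas=[{"dx": 13, "dy": 0, "dz": -5, "rx": 0, "ry": 0, "rz": 0}, {"dx": 14, "dy": 0, "dz": -25, "rx": 0, "ry": 0, "rz": 0}, {"dx": 14, "dy": 0, "dz": -50, "rx": 0, "ry": 0, "rz": 0}, {"dx": 14, "dy": 0, "dz": -75, "rx": 0, "ry": 0, "rz": 0}, {"dx": 14, "dy": 0, "dz": -80, "rx": 0, "ry": 0, "rz": 0}])

```text
clock: 7.33
tcp_pos: [0.6703, -0.1768, 0.0647]
orientation: [-2.217, -2.217, 0.007]
contact_force: [-3.0, 0.4, -5.0]
grip_width: 0.049
gripper_force: 63.3
```

Emit:
send_rows(deltas=[{"dx": 0, "dy": 0, "dz": -8, "rx": 0, "ry": 0, "rz": 0}, {"dx": 0, "dy": 0, "dz": -15, "rx": 0, "ry": 0, "rz": 0}, {"dx": 0, "dy": 0, "dz": -19, "rx": 0, "ry": 0, "rz": 0}, {"dx": 0, "dy": 0, "dz": -20, "rx": 0, "ry": 0, "rz": 0}, {"dx": 0, "dy": 0, "dz": -20, "rx": 0, "ry": 0, "rz": 0}])

```text
clock: 7.75
tcp_pos: [0.6745, -0.1774, 0.0509]
orientation: [2.221, 2.22, 0.001]
contact_force: [-3.2, -1.0, 1.6]
grip_width: 0.0492
gripper_force: 63.8
```

Emit:
send_rows(deltas=[{"dx": 0, "dy": 0, "dz": 0, "rx": 0, "ry": 0, "rz": 0}, {"dx": 0, "dy": 0, "dz": 0, "rx": 0, "ry": 0, "rz": 0}, {"dx": 0, "dy": 0, "dz": 0, "rx": 0, "ry": 0, "rz": 0}, {"dx": 0, "dy": 0, "dz": 20, "rx": 0, "ry": 0, "rz": 0}, {"dx": 0, "dy": 0, "dz": 55, "rx": 0, "ry": 0, "rz": 0}], jaw=78)

```text
clock: 8.17
tcp_pos: [0.6712, -0.1768, 0.1009]
orientation: [-2.217, -2.217, 0.006]
contact_force: [0.7, -0.3, -0.3]
grip_width: 0.0781
gripper_force: 0.0
```

Emit:
send_rows(deltas=[{"dx": 0, "dy": 0, "dz": 35, "rx": 0, "ry": 0, "rz": 0}, {"dx": -10, "dy": 25, "dz": 50, "rx": 0, "ry": 0, "rz": 0}, {"dx": -25, "dy": 58, "dz": 50, "rx": 0, "ry": 0, "rz": 0}, {"dx": -43, "dy": 94, "dz": 50, "rx": 0, "ry": 0, "rz": 0}, {"dx": -61, "dy": 130, "dz": 50, "rx": 0, "ry": 0, "rz": 0}])

```text
clock: 8.58
tcp_pos: [0.6129, -0.0463, 0.1554]
orientation: [2.222, 2.218, 0.003]
contact_force: [0.6, 1.1, 0.1]
grip_width: 0.0782
gripper_force: 0.0
```

```bash
cat >> h.py <<'E'
def tops(T):
  f=grab('top'); C=cloud(f); S=grab('side'); CS=cloud(S)
  for nm,(x,y),h in T:
   for c in(C,CS):
    t=(np.hypot(c[...,0]-x,c[...,1]-y)<.035)&(abs(c[...,2]-h/1e3-.001)<.007); q=c[t]
    if len(q)>5:
      (cx,cy),rad=cv2.minEnclosingCircle((q[:,:2]*1000).astype(np.float32)); print(nm,len(q),round(cx,1),round(cy,1),round(2*rad,1),np.median(q[:,2]))
E
python3 - <<'E'
from h import *
st(); tops((('c',(.6685,-.0916),72),('d',(.6735,-.177),80)))
E
```

```text
8.58 [612.9 -46.3 155.4] y [ 1.    -0.002  0.003] z [ 0.003 -0.    -1.   ] q [ 0.25  0.5  -0.36  1.77  0.22  0.92 -0.21] F [0.6 1.1 0.1] 78.2 0.0
c 189 668.8 -89.0 42.4 0.07394244250978477
d 92 673.7 -174.2 51.8 0.08216258322045722
```

Emit:
send_rows(deltas=[{"dx": -18, "dy": 35, "dz": 0, "rx": 0, "ry": 0, "rz": 0}, {"dx": -36, "dy": 70, "dz": 0, "rx": 0, "ry": 0, "rz": 0}, {"dx": -54, "dy": 105, "dz": 0, "rx": 0, "ry": 0, "rz": 0}, {"dx": -72, "dy": 140, "dz": 0, "rx": 0, "ry": 0, "rz": 0}, {"dx": -90, "dy": 175, "dz": 0, "rx": 0, "ry": 0, "rz": 0}], jaw=58)

```text
clock: 9.1
tcp_pos: [0.5225, 0.1293, 0.1549]
orientation: [2.221, 2.22, 0.002]
contact_force: [-0.3, 0.9, -0.3]
grip_width: 0.0583
gripper_force: 0.0
```

Emit:
send_rows(deltas=[{"dx": -18, "dy": 35, "dz": 0, "rx": 0, "ry": 0, "rz": 0}, {"dx": -36, "dy": 70, "dz": 0, "rx": 0, "ry": 0, "rz": 0}, {"dx": -56, "dy": 105, "dz": 0, "rx": 0, "ry": 0, "rz": 0}, {"dx": -78, "dy": 135, "dz": 0, "rx": 0, "ry": 0, "rz": 0}, {"dx": -92, "dy": 152, "dz": 0, "rx": 0, "ry": 0, "rz": 0}])

```text
clock: 9.52
tcp_pos: [0.4287, 0.2843, 0.1552]
orientation: [-2.215, -2.225, -0.004]
contact_force: [0.0, 0.5, 1.3]
grip_width: 0.0576
gripper_force: 0.0
```

Emit:
send_rows(deltas=[{"dx": -5, "dy": 8, "dz": 0, "rx": 0, "ry": 0, "rz": 0}, {"dx": -5, "dy": 8, "dz": -25, "rx": 0, "ry": 0, "rz": 0}, {"dx": -5, "dy": 8, "dz": -50, "rx": 0, "ry": 0, "rz": 0}, {"dx": -5, "dy": 8, "dz": -70, "rx": 0, "ry": 0, "rz": 0}, {"dx": -5, "dy": 8, "dz": -75, "rx": 0, "ry": 0, "rz": 0}])

```text
clock: 9.93
tcp_pos: [0.4255, 0.2858, 0.0768]
orientation: [-2.223, -2.22, 0.006]
contact_force: [0.0, -0.3, 0.4]
grip_width: 0.0579
gripper_force: 0.0
```

Run:
```python
from h import *
st(); tops((('b',(.426,.288),46),('c',(.6685,-.0916),72),('d',(.6735,-.177),80)))
```

```text
9.93 [425.5 285.8  76.8] y [ 1.    -0.001 -0.003] z [-0.003 -0.003 -1.   ] q [-0.35  0.48 -0.44  2.05  0.32  0.68 -1.01] F [ 0.  -0.3  0.4] 57.9 0.0
b 94 426.6 284.9 29.0 0.04548086193970058
b 338 427.2 291.3 32.3 0.04731545390452274
c 295 667.4 -92.7 39.8 0.07156037696591344
c 189 667.2 -89.3 42.6 0.07403313271866263
d 471 672.6 -177.9 50.4 0.07968913691451263
d 245 674.5 -174.9 54.3 0.08218310595804657
```

Emit:
send_rows(deltas=[{"dx": 0, "dy": 1, "dz": -25, "rx": 0, "ry": 0, "rz": 0}, {"dx": 0, "dy": 1, "dz": -45, "rx": 0, "ry": 0, "rz": 0}, {"dx": 0, "dy": 1, "dz": -55, "rx": 0, "ry": 0, "rz": 0}, {"dx": 0, "dy": 1, "dz": -56, "rx": 0, "ry": 0, "rz": 0}, {"dx": 0, "dy": 1, "dz": -56, "rx": 0, "ry": 0, "rz": 0}])

```text
clock: 10.45
tcp_pos: [0.4265, 0.2889, 0.024]
orientation: [2.222, 2.221, 0.001]
contact_force: [0.1, -0.6, 0.6]
grip_width: 0.0582
gripper_force: 0.0
```

Emit:
send_rows(deltas=[{"dx": 0, "dy": 0, "dz": 0, "rx": 0, "ry": 0, "rz": 0}, {"dx": 0, "dy": 0, "dz": 0, "rx": 0, "ry": 0, "rz": 0}, {"dx": 0, "dy": 0, "dz": 0, "rx": 0, "ry": 0, "rz": 0}, {"dx": 0, "dy": 0, "dz": 0, "rx": 0, "ry": 0, "rz": 0}, {"dx": 0, "dy": 0, "dz": 0, "rx": 0, "ry": 0, "rz": 0}], jaw=22, newtons=50)

```text
clock: 10.87
tcp_pos: [0.4268, 0.2894, 0.0248]
orientation: [2.221, 2.221, 0.004]
contact_force: [-0.9, -1.1, 5.0]
grip_width: 0.0307
gripper_force: 49.0
```

Emit:
send_rows(deltas=[{"dx": 0, "dy": 0, "dz": 15, "rx": 0, "ry": 0, "rz": 0}, {"dx": 0, "dy": 0, "dz": 45, "rx": 0, "ry": 0, "rz": 0}, {"dx": 2, "dy": -3, "dz": 80, "rx": 0, "ry": 0, "rz": 0}, {"dx": 8, "dy": -10, "dz": 110, "rx": 0, "ry": 0, "rz": 0}, {"dx": 20, "dy": -25, "dz": 125, "rx": 0, "ry": 0, "rz": 0}])

```text
clock: 11.28
tcp_pos: [0.4461, 0.2668, 0.1528]
orientation: [-2.217, -2.226, -0.009]
contact_force: [0.1, 0.4, -2.2]
grip_width: 0.0308
gripper_force: 49.7
```

Emit:
send_rows(deltas=[{"dx": 19, "dy": -24, "dz": 0, "rx": 0, "ry": 0, "rz": 0}, {"dx": 41, "dy": -52, "dz": 0, "rx": 0, "ry": 0, "rz": 0}, {"dx": 64, "dy": -82, "dz": 0, "rx": 0, "ry": 0, "rz": 0}, {"dx": 87, "dy": -112, "dz": 0, "rx": 0, "ry": 0, "rz": 0}, {"dx": 110, "dy": -142, "dz": 0, "rx": 0, "ry": 0, "rz": 0}])

```text
clock: 11.7
tcp_pos: [0.5568, 0.1201, 0.1492]
orientation: [2.221, 2.221, 0.001]
contact_force: [0.8, -0.4, -1.7]
grip_width: 0.0308
gripper_force: 49.7
```

Emit:
send_rows(deltas=[{"dx": 23, "dy": -30, "dz": 0, "rx": 0, "ry": 0, "rz": 0}, {"dx": 46, "dy": -60, "dz": 0, "rx": 0, "ry": 0, "rz": 0}, {"dx": 69, "dy": -90, "dz": 0, "rx": 0, "ry": 0, "rz": 0}, {"dx": 90, "dy": -116, "dz": 0, "rx": 0, "ry": 0, "rz": 0}, {"dx": 104, "dy": -134, "dz": 0, "rx": 0, "ry": 0, "rz": 0}])

```text
clock: 12.12
tcp_pos: [0.6616, -0.0167, 0.1488]
orientation: [2.224, 2.216, -0.0]
contact_force: [-0.4, -0.1, -0.9]
grip_width: 0.0304
gripper_force: 49.7
```

Emit:
send_rows(deltas=[{"dx": 5, "dy": -6, "dz": 0, "rx": 0, "ry": 0, "rz": 0}, {"dx": 5, "dy": -6, "dz": -25, "rx": 0, "ry": 0, "rz": 0}, {"dx": 5, "dy": -6, "dz": -55, "rx": 0, "ry": 0, "rz": 0}, {"dx": 5, "dy": -6, "dz": -75, "rx": 0, "ry": 0, "rz": 0}, {"dx": 5, "dy": -6, "dz": -85, "rx": 0, "ry": 0, "rz": 0}])

```text
clock: 12.53
tcp_pos: [0.6626, -0.0176, 0.0607]
orientation: [-2.218, -2.22, 0.005]
contact_force: [-0.9, -0.6, -2.0]
grip_width: 0.0304
gripper_force: 49.8
```

Emit:
send_rows(deltas=[{"dx": 0, "dy": 0, "dz": -7, "rx": 0, "ry": 0, "rz": 0}, {"dx": 0, "dy": 0, "dz": -14, "rx": 0, "ry": 0, "rz": 0}, {"dx": 0, "dy": 0, "dz": -19, "rx": 0, "ry": 0, "rz": 0}, {"dx": 0, "dy": 0, "dz": -20, "rx": 0, "ry": 0, "rz": 0}, {"dx": 0, "dy": 0, "dz": -20, "rx": 0, "ry": 0, "rz": 0}])

```text
clock: 12.95
tcp_pos: [0.6656, -0.0178, 0.0449]
orientation: [2.221, 2.221, 0.002]
contact_force: [-1.6, 0.2, 3.6]
grip_width: 0.0306
gripper_force: 50.1
```

Emit:
send_rows(deltas=[{"dx": 0, "dy": 0, "dz": 0, "rx": 0, "ry": 0, "rz": 0}, {"dx": 0, "dy": 0, "dz": 0, "rx": 0, "ry": 0, "rz": 0}, {"dx": 0, "dy": 0, "dz": 0, "rx": 0, "ry": 0, "rz": 0}, {"dx": 0, "dy": 0, "dz": 20, "rx": 0, "ry": 0, "rz": 0}, {"dx": 0, "dy": 0, "dz": 55, "rx": 0, "ry": 0, "rz": 0}], jaw=55)

```text
clock: 13.37
tcp_pos: [0.662, -0.0185, 0.095]
orientation: [-2.218, -2.218, 0.009]
contact_force: [0.5, 0.1, 0.3]
grip_width: 0.0552
gripper_force: 0.0
```

Emit:
send_rows(deltas=[{"dx": -5, "dy": 2, "dz": 30, "rx": 0, "ry": 0, "rz": 0}, {"dx": -30, "dy": 10, "dz": 50, "rx": 0, "ry": 0, "rz": 0}, {"dx": -66, "dy": 22, "dz": 50, "rx": 0, "ry": 0, "rz": 0}, {"dx": -104, "dy": 34, "dz": 50, "rx": 0, "ry": 0, "rz": 0}, {"dx": -140, "dy": 46, "dz": 50, "rx": 0, "ry": 0, "rz": 0}])

```text
clock: 13.78
tcp_pos: [0.5236, 0.0281, 0.1489]
orientation: [2.222, 2.22, 0.002]
contact_force: [-0.7, 0.5, -0.6]
grip_width: 0.0544
gripper_force: 0.0
```

Emit:
send_rows(deltas=[{"dx": -34, "dy": 12, "dz": 0, "rx": 0, "ry": 0, "rz": 0}, {"dx": -60, "dy": 22, "dz": 0, "rx": 0, "ry": 0, "rz": 0}, {"dx": -73, "dy": 25, "dz": -10, "rx": 0, "ry": 0, "rz": 0}, {"dx": -73, "dy": 25, "dz": -40, "rx": 0, "ry": 0, "rz": 0}, {"dx": -73, "dy": 25, "dz": -60, "rx": 0, "ry": 0, "rz": 0}])

```text
clock: 14.2
tcp_pos: [0.4515, 0.053, 0.0881]
orientation: [2.22, 2.221, 0.002]
contact_force: [-0.6, -0.8, -0.3]
grip_width: 0.055
gripper_force: 0.0
```

Run:
```python
from h import *
st(); tops((('a',(.4515,.053),40),('b',(.665,-.018),66),('c',(.6685,-.0916),72),('d',(.6735,-.177),80)))
S=load('side');cv2.imwrite('pics/s3.png',cv2.resize(S['frame'][80:320,180:480],None,fx=2.5,fy=2.5))
```

```text
14.2 [451.5  53.   88.1] y [1.    0.001 0.002] z [ 0.002 -0.    -1.   ] q [ 0.11  0.38 -0.42  2.18  0.26  0.63 -0.5 ] F [-0.6 -0.8 -0.3] 55.0 0.0
a 127 450.7 56.6 25.6 0.04137011869811147
b 186 664.0 -18.8 31.8 0.0656035895290134
b 146 664.4 -15.5 32.1 0.06770232077445298
c 296 667.0 -92.7 39.7 0.07165794461649949
c 193 667.6 -87.9 41.2 0.07388908454338883
d 474 673.1 -177.8 50.2 0.07964757656726307
d 126 676.0 -171.6 50.4 0.08212327424708427
```

View pics/s3.png

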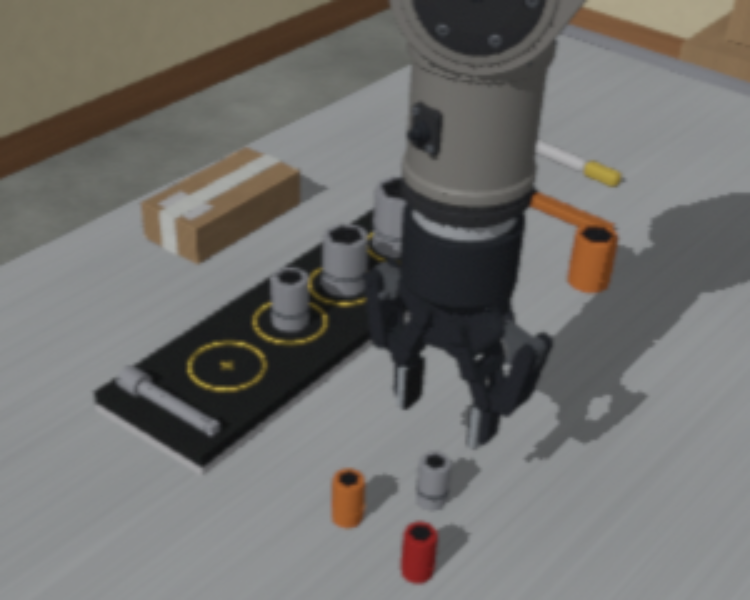

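b, c and d stand on their circles (crop 290,300; 345,260; 392,215). The gripper is above grey socket a (433,480), clear of the orange and red ones.

Emit:
send_rows(deltas=[{"dx": 0, "dy": 0, "dz": -25, "rx": 0, "ry": 0, "rz": 0}, {"dx": 0, "dy": 0, "dz": -48, "rx": 0, "ry": 0, "rz": 0}, {"dx": 0, "dy": 0, "dz": -62, "rx": 0, "ry": 0, "rz": 0}, {"dx": 0, "dy": 0, "dz": -67, "rx": 0, "ry": 0, "rz": 0}, {"dx": 0, "dy": 0, "dz": -67, "rx": 0, "ry": 0, "rz": 0}])

```text
clock: 14.72
tcp_pos: [0.4521, 0.0529, 0.0213]
orientation: [-2.221, -2.221, 0.001]
contact_force: [0.1, 0.1, 0.6]
grip_width: 0.0547
gripper_force: 0.0
```

Emit:
send_rows(deltas=[{"dx": 0, "dy": 0, "dz": 0, "rx": 0, "ry": 0, "rz": 0}, {"dx": 0, "dy": 0, "dz": 0, "rx": 0, "ry": 0, "rz": 0}, {"dx": 0, "dy": 0, "dz": 0, "rx": 0, "ry": 0, "rz": 0}, {"dx": 0, "dy": 0, "dz": 0, "rx": 0, "ry": 0, "rz": 0}, {"dx": 0, "dy": 0, "dz": 0, "rx": 0, "ry": 0, "rz": 0}], jaw=14, newtons=40)

```text
clock: 15.13
tcp_pos: [0.4529, 0.0529, 0.0226]
orientation: [2.221, 2.22, 0.003]
contact_force: [-0.4, -0.2, 5.2]
grip_width: 0.0225
gripper_force: 38.9
```

Emit:
send_rows(deltas=[{"dx": 0, "dy": 0, "dz": 15, "rx": 0, "ry": 0, "rz": 0}, {"dx": 0, "dy": 0, "dz": 45, "rx": 0, "ry": 0, "rz": 0}, {"dx": 5, "dy": 0, "dz": 80, "rx": 0, "ry": 0, "rz": 0}, {"dx": 20, "dy": 0, "dz": 110, "rx": 0, "ry": 0, "rz": 0}, {"dx": 45, "dy": 2, "dz": 125, "rx": 0, "ry": 0, "rz": 0}])

```text
clock: 15.55
tcp_pos: [0.497, 0.0546, 0.1506]
orientation: [2.219, 2.22, 0.003]
contact_force: [1.4, -1.1, -1.8]
grip_width: 0.0226
gripper_force: 39.3
```

Emit:
send_rows(deltas=[{"dx": 30, "dy": 2, "dz": 0, "rx": 0, "ry": 0, "rz": 0}, {"dx": 65, "dy": 4, "dz": 0, "rx": 0, "ry": 0, "rz": 0}, {"dx": 100, "dy": 6, "dz": 0, "rx": 0, "ry": 0, "rz": 0}, {"dx": 130, "dy": 7, "dz": 0, "rx": 0, "ry": 0, "rz": 0}, {"dx": 150, "dy": 7, "dz": 0, "rx": 0, "ry": 0, "rz": 0}])

```text
clock: 15.97
tcp_pos: [0.6498, 0.0618, 0.1473]
orientation: [2.221, 2.22, 0.004]
contact_force: [0.3, 0.1, -1.0]
grip_width: 0.0227
gripper_force: 39.4
```

Emit:
send_rows(deltas=[{"dx": 13, "dy": 0, "dz": 0, "rx": 0, "ry": 0, "rz": 0}, {"dx": 14, "dy": 0, "dz": -25, "rx": 0, "ry": 0, "rz": 0}, {"dx": 14, "dy": 0, "dz": -55, "rx": 0, "ry": 0, "rz": 0}, {"dx": 14, "dy": 0, "dz": -75, "rx": 0, "ry": 0, "rz": 0}, {"dx": 14, "dy": 0, "dz": -85, "rx": 0, "ry": 0, "rz": 0}])

```text
clock: 16.38
tcp_pos: [0.6592, 0.0612, 0.0589]
orientation: [-2.22, -2.219, 0.005]
contact_force: [-0.1, 0.6, -1.7]
grip_width: 0.023
gripper_force: 39.4
```

Emit:
send_rows(deltas=[{"dx": 0, "dy": 0, "dz": -7, "rx": 0, "ry": 0, "rz": 0}, {"dx": 0, "dy": 0, "dz": -14, "rx": 0, "ry": 0, "rz": 0}, {"dx": 0, "dy": 0, "dz": -19, "rx": 0, "ry": 0, "rz": 0}, {"dx": 0, "dy": 0, "dz": -20, "rx": 0, "ry": 0, "rz": 0}, {"dx": 0, "dy": 0, "dz": -20, "rx": 0, "ry": 0, "rz": 0}])

```text
clock: 16.8
tcp_pos: [0.6618, 0.062, 0.0428]
orientation: [2.221, 2.22, 0.002]
contact_force: [-1.6, -0.5, 1.0]
grip_width: 0.0226
gripper_force: 39.5
```

Emit:
send_rows(deltas=[{"dx": 0, "dy": 0, "dz": 0, "rx": 0, "ry": 0, "rz": 0}, {"dx": 0, "dy": 0, "dz": 0, "rx": 0, "ry": 0, "rz": 0}, {"dx": 0, "dy": 0, "dz": 0, "rx": 0, "ry": 0, "rz": 0}, {"dx": 0, "dy": 0, "dz": 20, "rx": 0, "ry": 0, "rz": 0}, {"dx": 0, "dy": 0, "dz": 55, "rx": 0, "ry": 0, "rz": 0}], jaw=55)

```text
clock: 17.22
tcp_pos: [0.658, 0.0611, 0.093]
orientation: [-2.218, -2.218, 0.01]
contact_force: [1.6, -0.6, -0.7]
grip_width: 0.0551
gripper_force: 0.0
```

Emit:
send_rows(deltas=[{"dx": 0, "dy": 0, "dz": 35, "rx": 0, "ry": 0, "rz": 0}, {"dx": -10, "dy": 20, "dz": 60, "rx": 0, "ry": 0, "rz": 0}, {"dx": -35, "dy": 45, "dz": 70, "rx": 0, "ry": 0, "rz": 0}, {"dx": -65, "dy": 65, "dz": 75, "rx": 0, "ry": 0, "rz": 0}, {"dx": -100, "dy": 75, "dz": 75, "rx": 0, "ry": 0, "rz": 0}])

```text
clock: 17.63
tcp_pos: [0.5614, 0.1406, 0.1736]
orientation: [2.218, 2.223, 0.009]
contact_force: [1.3, 1.5, 0.0]
grip_width: 0.055
gripper_force: 0.0
```

Emit:
send_rows(deltas=[{"dx": -30, "dy": 15, "dz": 0, "rx": 0, "ry": 0, "rz": 0}, {"dx": -60, "dy": 30, "dz": 0, "rx": 0, "ry": 0, "rz": 0}, {"dx": -80, "dy": 40, "dz": 0, "rx": 0, "ry": 0, "rz": 0}, {"dx": -80, "dy": 40, "dz": 0, "rx": 0, "ry": 0, "rz": 0}, {"dx": -80, "dy": 40, "dz": 0, "rx": 0, "ry": 0, "rz": 0}])

```text
clock: 18.05
tcp_pos: [0.4803, 0.1775, 0.1718]
orientation: [2.218, 2.223, 0.001]
contact_force: [0.0, -0.4, -0.9]
grip_width: 0.0551
gripper_force: 0.0
```

Run:
```python
from h import *
st(); tops((('a',(.6606,.0624),60),('b',(.665,-.018),66),('c',(.6685,-.0916),72),('d',(.6735,-.177),80)))
cv2.imwrite('pics/t4.png',load('top')['frame'])
```

```text
18.05 [480.3 177.5 171.8] y [1.    0.002 0.001] z [ 0.001 -0.    -1.   ] q [-0.06  0.34 -0.49  1.98  0.21  0.87 -0.67] F [ 0.  -0.4 -0.9] 55.1 0.0
a 104 660.2 62.1 23.7 0.059381639655430696
a 70 661.3 67.2 24.4 0.0612979792092746
b 187 664.5 -18.8 31.8 0.06576768701595503
c 297 667.4 -92.2 40.4 0.07178769458937173
c 83 662.9 -91.1 39.4 0.07367667001121736
d 475 672.8 -177.5 50.5 0.07968344078816247
d 248 675.6 -173.0 54.1 0.08219924913539056
```

View pics/t4.png

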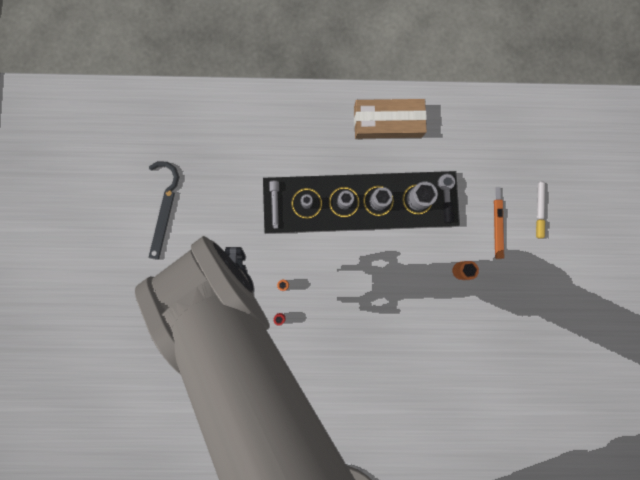

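All four sockets stand centred on their circles at (307,202), (345,200), (381,198) and (422,195), each within about 2 mm. The spanner is unmoved at (162,225) and the arm is clear.

```bash
python3 -c "
from bench import r
print(r.hand_in())"
```

```text
the job is handed in; nothing more can be done
None
```

The job is handed in: all four sockets stand upright on their circles, each within about 2 mm of centre in the last top view, running 50, 40, 32 and 24 mm from the ratchet to the extension bar, with the hook spanner untouched; no verdict came back.

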